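# Sweep the drilling jig and index its slide

## Robot

A 6-joint arm with a two-finger parallel gripper is mounted at the origin on the work surface. World frame = base frame: x ahead of the robot, y to its left, z up, the work surface at z = 0. Lengths are in mm, angles in rad, forces in N, time in s.
With the tool pointing down it reaches from about 275 to 1000 mm from the base axis. Payload 8.4 kg.
Tool frame: the origin (TCP) lies on the mounting face of the last link; the fingertips stand 173 mm ahead of it and the grasp point (between the pads) lies 155 mm ahead of it; z points along the fingers, y is the direction in which the jaws open and shut (so a half turn about z gives the same grasp; the last joint's range is limited). The gripper opens to 85 mm and grips with 20 to 120 N. Pads are 22 mm wide; open, the fingers measure 114 mm over their backs; the gripper's body (76 mm by 85 mm) begins 54 mm behind the grasp point. The pads swing forward as they close: fully open they stand 13 mm farther back than shut.
Start: joints at [-1.274, 0.353, 1.633, -0, 1.155, -0.002], TCP at [183.982, -597.311, 404.681] pointing down, gripper open.
Joint ranges: [-2.63, 2.63], [-0.92, 2.1], [0.06, 2.66], [-1.3, 4.44], [0, 2.69], [-3.02, 3.02]. Speed limits (rad/s): [2.22, 2.22, 2.79, 3.14, 3.14, 3.14].

## Interface

Orientations are given as [roll, pitch, yaw] about the fixed x, y, z axes, in that order (R = Rz(yaw) Ry(pitch) Rx(roll)).
In Python, from rig import r, grab_frame, spotter gives the robot as it stands.
- The arm moves only by the tool apply_moves, never from a script. Its argument "motion" is text: rows parted by semicolons, each of 5 numbers parted by spaces: the opening, from -1 (shut) to 1 (fully open), then the shift along the tool's x, y, z as a fraction of full scale, then the turn about the tool's z as a fraction of full scale. In form: hand x y z twist; .... A call has 1 to 20 rows; each row is the pose to reach, as a shift and turn from the pose commanded when the call began, along the tool's axes at that moment, turning the shorter way round; what a row does not reach only later rows make up. Full scale, the value 1, is 1 m for a shift and pi rad for a turn. A row lasts 1/12 s, in which the tool goes at most 41.7 mm and 7.16 degrees, less where a joint would pass 70% of its speed; a pose out of reach is approached as far as the arm can. A call with a number of a shift or a turn outside -1 to 1 is refused whole. A call with a gripper value outside its range is refused whole. The fingers move at their own pace and stop on an object; "squeeze" is the grip in N (left out, the last holds). Time passes only in rows, so rows that repeat a pose let the fingers close. It gives the time, the measured TCP pose, the force and the opening at its end, in the units of the state.
- r.sense(): the state, without advancing time (a new reading comes with each control period).
- grab_frame(name): name is "side" or "top"; returns a dict with "img" (400x640x3 uint8, red, green, blue), "fx", "fy", "cx", "cy" (pixels), "dist_coeffs" ([k1, k2, p1, p2, k3] as OpenCV has them; the pictures are not rectified), "R" (3x3) and "t" (3): a world point X has camera coordinates R X + t. Camera axes: x right, y down, z forward; pixel columns grow to the right and rows downward; lengths in mm; the calibration is good to about 2 mm. A picture is of the moment at which its call begins. There is no depth.
- r.sign_off(): hands the job in, once; it reports no verdict.
Trained networks look in the newest picture that a camera, given by its name, has taken for a name from the list of things; names that differ only in an ending like _2 or _b are one class to them, and where a whole thing is asked for, a point or a joint stands for the part that bears it (a point fixed in the world has none). Each returns a list of dicts, best first, with "conf" (0 to 1); they miss things now and then, are a little off and sometimes report something else, mostly with a low value. They report only what shows in the picture. A call takes as long as a camera call.
- spotter.boxes_of(query, camera): "point" ([x, y, z] in mm, in world coordinates, good to about 4 mm: the middle of the surface that is visible of it).
- spotter.place_of(query, camera): "point" ([x, y, z] in mm, in world coordinates, good to about 4 mm: a listed point, or the origin of a listed thing).
The state is a dict: "clock": time; "qpos": joint angles; "qvel": joint speeds; "joint_efforts": joint torques, N m; "eef_pos": TCP position; "tcp_rot": TCP orientation; "contact_force": force on the tool from outside, world axes, zero at the start; "wrist_torque": the same for the moment, N m; "opening": opening from 0.0 (shut) to 1.0 (fully open).
Only numpy, scipy, OpenCV 4.12 (cv2) and the standard library are available. Lean on these libraries where they do the work, as an engineer would, in place of code of your own. Each camera call takes 0.05 s, during which the arm holds its last target.

## Task

With the bench brush, sweep the three loose scraps off the raised bed of the drilling jig into the blue catch tray along its front, without touching them with the gripper or the slide, then stand the brush back on the table. Then take the slide by its black knob and push it along the rail to the red pointer until you feel the ball click into the notch, without running on past it. Finish still gripping the knob with the slide sitting in the notch, and leave the other things on the table where they are.

Things in the scene. Friction and masses are not known exactly. Their poses are not given: they have to be found in the camera images.
- jig: Drilling jig fixed to the table; origin on the table top, its x points away from the robot at yaw 0. In its frame, mm: grey bed top z 40, x -80 (front edge) to 145, y -145 to 145. Steel rail along y, x 73 to 97, top z 62; the bed to sweep lies in front of it. Blue catch tray before the bed: x -190 to -80, full width, floor z 5, 28 high walls at front and sides only.
- slide (a joint): Travel of the aluminium slide along the rail, m, 0 to 0.23, growing towards the jig's +y; starts near 0, the notch lies on its +y side. Slide 44 mm long (y), with a guide arm 26 mm wide reaching forward to jig x 3, its underside 12 mm above the bed. Drag about 1.5 N, no return spring.
- knob (a point): Centre of the slide's black round knob, 28 mm diameter, 36 mm tall, axis vertical; 69 mm above the bed, on the rail's centre line. A 12 mm tall thinner neck and then the slide's flat top (40 mm above the bed) lie below it.
- slide_line (a point): Black line on top of the slide's rear flange, straight behind the knob: 33 mm further along the jig's x, same jig y as the knob, 80 mm above the table. It meets the red pointer when the ball is in the notch. A sprung ball under the flange makes the click. Axes as the jig's.
- notch (a point): Where slide_line is (within 0.5 mm) when the ball sits in the notch of the brass index block; the block's place along the rail varies. Red pointer 4 mm wide, 50 tall at the same jig y, 21 mm further along x. Resistance starts 10 mm before the notch, peaks near 9 N, turns to a forward pull 5 mm before it; about 8 N pushes the ball out again. Axes as the jig's.
- brush_grip (a point): Centre of the bench brush's upright wooden grip, 70 mm above the bristle tips. Grip 22 mm wide (brush x), 80 long (brush y), from 44 to 95 mm above the tips. Below it a wooden back 36 x 124 mm, 14 thick, on a stiff dark bristle block 30 x 120 mm, 30 tall. Stands on its bristles, z up; about 0.18 kg.
- scrap_a_mid (a point): Centre of a brass disc-shaped hub, 22 mm diameter, 18 tall, standing on the bed.
- scrap_b_mid (a point): Centre of a red square offcut, 20 x 20 x 20 mm.
- scrap_c_mid (a point): Centre of a yellow offcut, 17 x 24 x 18 mm.
- brush: The bench brush; origin at the centre of its bristle tips.
- cork: Cork sanding block, 60 x 110 x 35 mm, on the table to one side, the brush on the other (which is which varies). Bystander; origin at its underside's centre.
- rim0: Red tin drum rim, 104 mm diameter, 14 high, flat on the table. Bystander.
- rim1: Yellow drum rim, same size. Bystander.
- rim2: Blue drum rim, same size. Bystander.
- nickel_drill: Nickel hand drill lying at the back of the table, about 300 mm long. Bystander.

How it is judged (in metres and radians):
On the way, in this order (a step that is already met when the one before it is completed fails the run):
1. all three scraps lie in the catch tray (height (world z) of each of scrap_a_mid, scrap_b_mid, scrap_c_mid below 0.035 m and x of scrap_a_mid in the frame of jig between -0.19 and -0.08 m and y of scrap_a_mid in the frame of jig between -0.145 and 0.145 m and x of scrap_b_mid in the frame of jig between -0.19 and -0.08 m and y of scrap_b_mid in the frame of jig between -0.145 and 0.145 m and x of scrap_c_mid in the frame of jig between -0.19 and -0.08 m and y of scrap_c_mid in the frame of jig between -0.145 and 0.145 m), for 0.2 s.
2. the brush stands on the table, let go (height (world z) of brush_grip below 0.075 m and angle between brush_grip's own z axis and vertical below 0.15 rad and contact force between brush and jig below 0.1 N and contact force between the fingers and brush below 0.1 N), for 0.2 s.
3. the gripped slide sits in the notch (y of slide_line in the frame of notch between -0.003 and 0.003 m and distance between the grasp point and knob below 0.02 m and contact force between the fingers and slide above 2 N and velocity of joint slide between -0.01 and 0.01 m/s), for 0.3 s.
At the end, for the whole second after the job is handed in: The three scraps lie in the catch tray; the brush stands upright on the table (within 0.15 rad), touching neither jig nor fingers; the slide is at rest within 3 mm of the notch with the fingers gripping its knob (grasp point within 20 mm of the knob's centre, contact over 2 N) (all of step 1 and all of step 2 and all of step 3); the arm keeps its last pose, push and grip.
It fails at once if the slide runs more than 10 mm past the notch (y of slide_line in the frame of notch above 0.01 m).
It fails at once if a scrap is touched by the gripper, the arm or the slide (contact force between any of the fingers, the arm, slide and scrap_a above 0.5 N or contact force between any of the fingers, the arm, slide and scrap_b above 0.5 N or contact force between any of the fingers, the arm, slide and scrap_c above 0.5 N).
It fails at once if a bystander is shifted more than 20 mm (distance of any of cork, rim0, rim1, rim2, nickel_drill from where it was at the start of the episode above 0.02 m).
It also fails if it takes over 72 s, if anything falls off the work surface, if the arm or the gripper's body presses on something with over 40 N, if the wrist force passes 120 N, or if a joint passes its speed limit or range.

## Working session

There is one attempt and no reset: what is moved stays moved. The work goes in short steps, Python scripts to look and compute and a tool call to move; the robot and the scene stay as the last step left them, time stands still between calls to the robot, and variables do not carry over. Pictures are saved under pics/ and viewed, and the job is handed in when it is done.

Besides the shell and the picture viewer there is one more tool, called after "Emit:" by a JSON object that holds its "method" and its "body". apply_moves: Moves the arm, as the interface text tells. Its arguments: {"type":"object","properties":{"motion":{"type":"string"},"squeeze":{"type":"number"}},"required":["motion"]}

```bash
ls; mkdir -p pics; cat > h.py <<'E'
import numpy as np, cv2
from rig import r, grab_frame, spotter
def snap(cam,fn):
    f=grab_frame(cam); cv2.imwrite('pics/'+fn, np.ascontiguousarray(f['img'][:,:,::-1])); return f
def ray(f,u,v,z):
    K=np.array([[f['fx'],0,f['cx']],[0,f['fy'],f['cy']],[0,0,1]]); 
    p=cv2.undistortPoints(np.array([[[u,v]]],float),K,np.array(f['dist_coeffs'],float))[0,0]
    R=np.array(f['R']);t=np.array(f['t']).ravel()
    d=R.T@np.array([p[0],p[1],1]); c=-R.T@t
    s=(z-c[2])/d[2]; return c+s*d
def proj(f,X):
    K=np.array([[f['fx'],0,f['cx']],[0,f['fy'],f['cy']],[0,0,1]])
    p,_=cv2.projectPoints(np.array(X,float).reshape(-1,1,3),cv2.Rodrigues(np.array(f['R']))[0],np.array(f['t'],float),K,np.array(f['dist_coeffs'],float))
    return p.reshape(-1,2)
E
python3 - <<'E'
from h import *
import pickle
for c in ['side','top']:
    f=snap(c,c+'0.png'); pickle.dump(f,open(c+'0.pkl','wb'))
    print(c,f['fx'],np.round(-np.array(f['R']).T@np.array(f['t']).ravel()))
    for q in ['jig','knob','slide_line','notch','brush_grip','brush','scrap_a_mid','scrap_b_mid','scrap_c_mid','cork']:
        try: print(q,[(np.round(d['point'],1),round(d['conf'],2)) for d in spotter.place_of(q,c)][:3])
        except Exception as e: print(q,e)
print(r.sense())
E
```

```text
pics
side 374.7624559772233 [208. 425. 905.]
jig [(array([525.9, -33.7,  -3.3]), 0.64)]
knob [(array([ 623.1, -124.8,  108.8]), 0.85), (array([ 492.1, -322.9,   69. ]), 0.26)]
slide_line [(array([ 653.7, -127.3,   82.7]), 0.94), (array([495.7,  29.1,  49.6]), 0.7)]
notch [(array([636.6,  40.2,  79.1]), 0.78)]
brush_grip [(array([ 493.7, -324. ,   72.8]), 0.64)]
brush [(array([ 490.6, -329.9,   -1.3]), 0.6)]
scrap_a_mid [(array([507.1, -24.9,  46.6]), 0.4), (array([ 620.5, -124.8,  110. ]), 0.39)]
scrap_b_mid [(array([518. ,  -7.4,  47.6]), 0.37)]
scrap_c_mid [(array([492.7,  31.9,  49.2]), 0.65)]
cork [(array([4.777e+02, 3.468e+02, 3.000e-01]), 0.88)]
top 388.3475869492607 [ 506.  -69. 1323.]
jig [(array([524.3, -31.7,   0.9]), 0.63)]
knob [(array([ 622.6, -124.6,  106.1]), 0.94), (array([799.8,   1.6,  -2.3]), 0.41)]
slide_line [(array([ 655.4, -122.3,   84.9]), 0.89)]
notch [(array([635.3,  44.7,  80.3]), 0.52), (array([802.2,   2.5,  -2.5]), 0.25)]
brush_grip [(array([501.8, -27.7,  50.6]), 0.59), (array([ 491.6, -329.6,   70.1]), 0.57)]
brush [(array([ 4.927e+02, -3.263e+02,  2.0
[... 377 characters left out ...]
.52)]
{'clock': 1.1, 'qpos': array([-1.27437141e+00,  3.53018328e-01,  1.63339074e+00,  2.01119659e-05,
        1.15519611e+00, -2.39941735e-03]), 'qvel': array([-8.73937710e-04,  1.75360173e-03, -7.74535623e-06, -1.09150136e-03,
        5.57598914e-04,  7.75697380e-04]), 'joint_efforts': array([-5.99267551e-04, -6.05190110e+01, -3.42454004e+01, -6.38683559e-05,
        1.24097569e-03,  3.46403601e-05]), 'eef_pos': array([ 184.00432893, -597.3107519 ,  404.67348278]), 'tcp_rot': array([-3.14158017e+00, -1.84298158e-05,  2.98816213e-01]), 'contact_force': array([0.88816515, 1.08730176, 0.02117716]), 'wrist_torque': array([ 0.02931651, -0.03311209,  0.00701641]), 'opening': 0.9994717828165961}
```

View pics/top0.png

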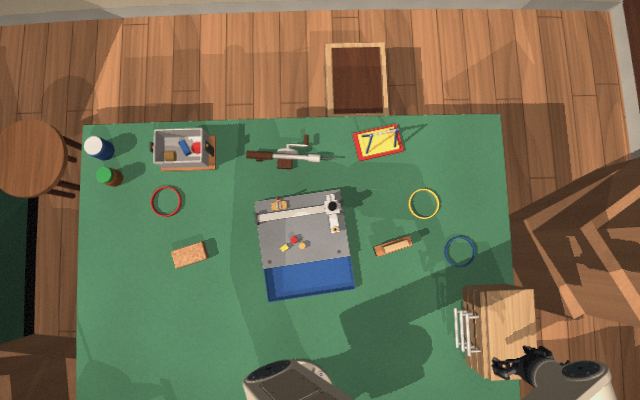

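View pics/side0.png

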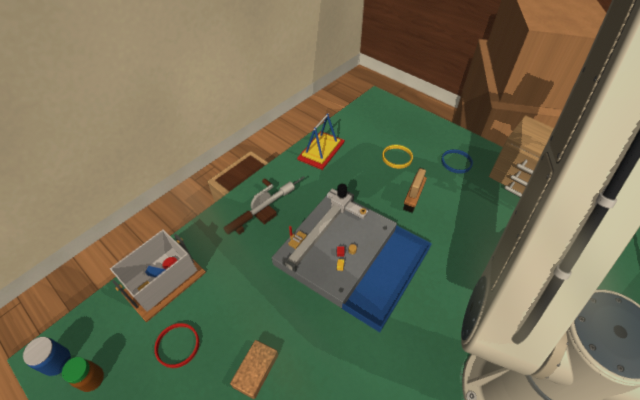

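The top view has the jig around (305,245), scraps near (295,243), the brush at (393,245), the knob at (332,205) and the index block and pointer at (278,204). I'll enlarge these areas to find the jig pose.

```bash
python3 - <<'E'
import cv2
a=cv2.imread('pics/top0.png')[175:310,240:440]
cv2.imwrite('pics/top0z.png',cv2.resize(a,None,fx=4,fy=4,interpolation=cv2.INTER_CUBIC))
a=cv2.imread('pics/side0.png')[165:335,260:440]
cv2.imwrite('pics/side0z.png',cv2.resize(a,None,fx=3.5,fy=3.5,interpolation=cv2.INTER_CUBIC))
E
```

```text
(no output)
```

View pics/top0z.png

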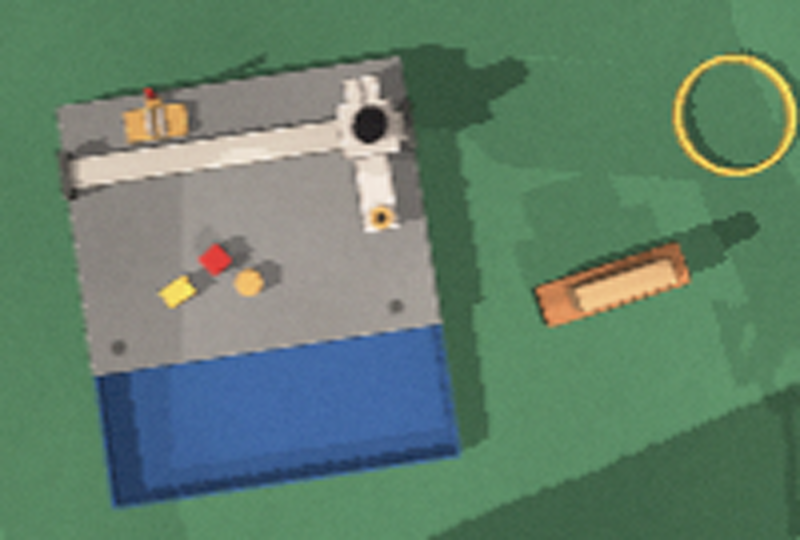

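View pics/side0z.png

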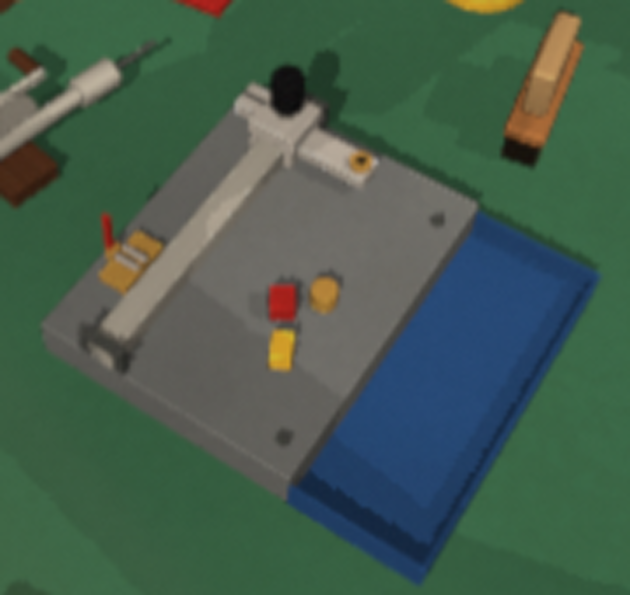

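```bash
cat > fit.py <<'E'
from h import *
import pickle
from scipy.optimize import least_squares
ft=pickle.load(open('top0.pkl','rb'));fs=pickle.load(open('side0.pkl','rb'))
T=lambda u,v:((u+.5)/4-.5+240,(v+.5)/4-.5+175)
S=lambda u,v:((u+.5)/3.5-.5+260,(v+.5)/3.5-.5+165)
obs=[(ft,T(57,107),(145,145,40)),(ft,T(399,57),(145,-145,40)),(ft,T(93,377),(-80,145,40)),(ft,T(441,325),(-80,-145,40)),(ft,T(115,507),(-190,145,28)),(ft,T(459,457),(-190,-145,28)),
(fs,S(43,326),(145,145,40)),(fs,S(288,495),(-80,145,40)),(fs,S(478,207),(-80,-145,40)),(fs,S(420,582),(-190,145,28)),(fs,S(598,272),(-190,-145,28))]
def J2W(p,P):
    c,s=np.cos(p[2]),np.sin(p[2]); return np.array([p[0]+c*P[0]-s*P[1],p[1]+s*P[0]+c*P[1],P[2]])
if __name__=='__main__':
    res=lambda p,o=obs:np.concatenate([proj(f,J2W(p,P))[0]-uv for f,uv,P in o])
    for o in (obs,obs[:6],obs[6:]):
        s=least_squares(res,[525,-32,.15],args=(o,),x_scale=[1,1,.01]); print(s.x,np.round(s.fun,1))
    p=least_squares(res,[525,-32,.15],x_scale=[1,1,.01]).x
    def inv(W): 
        c,s=np.cos(p[2]),np.sin(p[2]); d=np.array(W)[:2]-p[:2]; return np.array([c*d[0]+s*d[1],-s*d[0]+c*d[1]])
    for n,u,v,z in [('a',249,283,58),('b',215,260,60),('c',177,291,58),('knob',370,124,127),('red tip',150,93,130),('line on block',155,117,75),('armhole',380,217,70)]:
        w=ray(ft,*T(u,v),z); print(n,'top',np.round(w,1),np.round(inv(w),1))
    for n,u,v,z in [('a',325,283,58),('b',284,291,60),('c',285,338,58),('knob',288,74,127),('redtip',107,216,130)]:
        w=ray(fs,*S(u,v),z); print(n,'side',np.round(w,1),np.round(inv(w),1))
    for u,v in [(533,289),(548,326),(690,280),(680,243)]: print('brush',np.round(ray(ft,*T(u,v),44),1))
    for u,v in [(571,292),(582,313),(681,279),(672,259)]: print('grip',np.round(ray(ft,*T(u,v),95),1))
    for n in ['notch1',(636.6,40.2)],['notch2',(635.3,44.7)],['line',(655,-124.5)],['brush',(492,-328)]: print(n[0],inv(n[1]))
E
python3 fit.py
```

```text
[ 5.23752082e+02 -3.06748200e+01  1.20352968e-01] [-1.5  0.1 -0.8 -0.  -1.5  0.3 -0.9  0.2 -1.9  1.  -0.6  0.3 -1.  -0.2
  0.4 -3.7  0.7 -0.7  1.5 -2.2  1.   1.2]
[ 5.24724122e+02 -3.46609662e+01  1.20246942e-01] [-0.3 -0.2  0.4 -0.3 -0.3 -0.1  0.3 -0.1 -0.7  0.7  0.6  0. ]
[ 5.22779708e+02 -2.67792837e+01  1.23277481e-01] [-1.8  1.2 -0.1 -2.3  0.1  0.2  1.1 -0.8  0.5  2.1]
a top [501. -31.  58.] [-22.7   2.4]
b top [520.2  -4.   60. ] [-0.3 26.9]
c top [496.1  27.4  58. ] [-20.5  61. ]
knob top [ 621.1 -129.6  127. ] [  84.8 -109.9]
red tip top [649.4  40.  130. ] [133.2  55.1]
line on block top [636.4  41.3  75. ] [120.4  57.9]
armhole top [ 551.1 -138.2   70. ] [  14.3 -110. ]
a side [504.3 -32.2  58. ] [-19.5   0.9]
b side [522.5  -5.1  60. ] [ 1.8 25.5]
c side [496.8  24.8  58. ] [-20.1  58.4]
knob side [ 623.4 -128.9  127. ] [  87.1 -109.5]
redtip side [633.4  65.6 130. ] [120.4  82.4]
brush [ 489.6 -263.4   44. ]
brush [ 459.1 -274.5   44. ]
brush [ 493.1 -393.6   44. ]
brush [ 523.8 -386.8   44. ]
grip [ 487.  -285.6   95. ]
grip [ 470.3 -293.6   95. ]
grip [ 494.6 -373.5   95. ]
grip [ 510.6 -367.1   95. ]
notch1 [120.54102981  56.81331637]
notch2 [119.79071543  61.43684622]
line [ 119.03361494 -108.90444882]
brush [ -67.2200403  -291.36218615]
```

Emit:
{"method": "apply_moves", "body": {"motion": "1 0.3727 -0.1659 0.075 -0.4934;1 0.3727 -0.1659 0.075 -0.4934;1 0.3727 -0.1659 0.075 -0.4934;1 0.3727 -0.1659 0.075 -0.4934;1 0.3727 -0.1659 0.075 -0.4934;1 0.3727 -0.1659 0.075 -0.4934;1 0.3727 -0.1659 0.075 -0.4934;1 0.3727 -0.1659 0.075 -0.4934;1 0.3727 -0.1659 0.075 -0.4934;1 0.3727 -0.1659 0.075 -0.4934;1 0.3727 -0.1659 0.075 -0.4934;1 0.3727 -0.1659 0.075 -0.4934;1 0.3727 -0.1659 0.075 -0.4934;1 0.3727 -0.1659 0.075 -0.4934;1 0.3727 -0.1659 0.075 -0.4934", "squeeze": 60}}

```text
clock: 2.35
eef_pos: [491.4, -329.0, 329.7]
tcp_rot: [3.142, 0.0, 1.847]
contact_force: [-0.5, -1.0, -0.4]
opening: 0.997
```

```bash
python3 - <<'E'
from h import *
f=snap('side','side1.png'); a=f['img']
t=snap('top','top1.png')
print(r.sense()['clock'],r.sense()['eef_pos'],r.sense()['tcp_rot'])
cv2.imwrite('pics/side1z.png',cv2.resize(a[120:270,340:500,::-1],None,fx=4,fy=4,interpolation=cv2.INTER_CUBIC))
cv2.imwrite('pics/top1z.png',cv2.resize(t['img'][175:325,340:500,::-1],None,fx=4,fy=4,interpolation=cv2.INTER_CUBIC))
for X in [(491.3,-329,95),(491.3,-329,0)]: print(proj(f,X),(proj(f,X)[0]-[340,120]+.5)*4-.5)
E
```

```text
2.45 [ 491.21611237 -329.21607801  329.7529928 ] [3.14155701e+00 1.04304661e-04 1.84659892e+00]
[[418.8663063  176.85889421]] [316.96522518 228.93557683]
[[412.98195225 197.41374758]] [293.427809   311.15499032]
```

View pics/side1z.png

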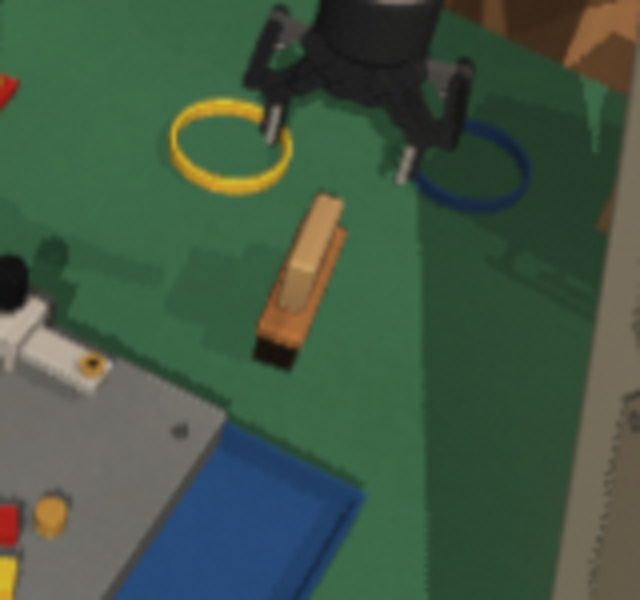

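View pics/top1z.png

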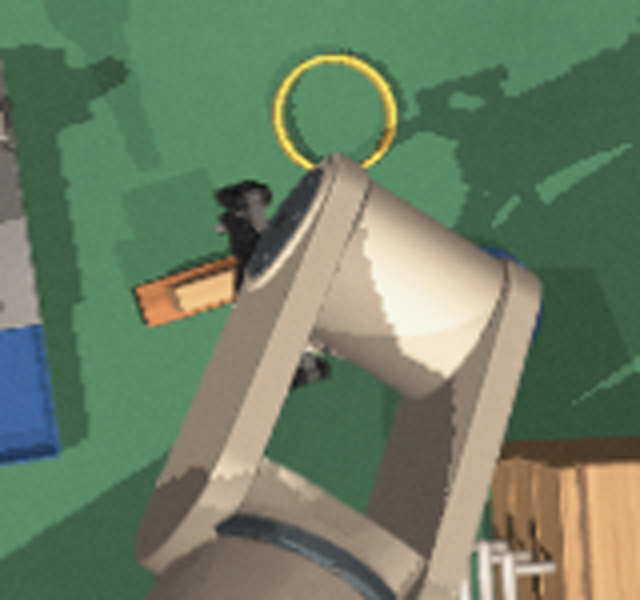

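The side view puts the grip's top face at about (316,232) in the zoom, where (317,229) was predicted, so the brush pose holds. I'll descend and grip.

Emit:
{"method": "apply_moves", "body": {"motion": "1 0 0 0.03 0;1 0 0 0.06 0;1 0 0 0.09 0;1 0 0 0.102 0;1 0 0 0.102 0;-1 0 0 0.102 0;-1 0 0 0.102 0;-1 0 0 0.102 0;-1 0 0 0.102 0;-1 0 0 0.102 0;-1 0 0 0.102 0;-1 0 0 0.102 0;-1 0 0 0.102 0", "squeeze": 60}}

```text
clock: 3.53
eef_pos: [491.7, -329.2, 228.8]
tcp_rot: [3.14, 0.001, 1.849]
contact_force: [-0.8, 1.0, 7.2]
opening: 0.249
```

Emit:
{"method": "apply_moves", "body": {"motion": "-1 0 0 -0.03 0;-1 0 0 -0.06 0;-1 0 0 -0.09 0;-1 0 0 -0.10 0;-1 0 0 -0.10 0;-1 0 0 -0.10 0"}}

```text
clock: 4.03
eef_pos: [491.1, -328.9, 327.3]
tcp_rot: [3.141, 0.0, 1.849]
contact_force: [-0.7, 0.4, -2.5]
opening: 0.25
```

```bash
python3 - <<'E'
from h import *
f=snap('side','side2.png'); a=f['img']
s=r.sense();print(s['clock'],s['eef_pos'],s['tcp_rot'],s['contact_force'])
cv2.imwrite('pics/side2z.png',cv2.resize(a[100:270,340:500,::-1],None,fx=3.5,fy=3.5,interpolation=cv2.INTER_CUBIC))
print((proj(f,[(491.3,-329,100+z) for z in (0,44,95)])-[340,100]+.5)*3.5-.5)
E
```

```text
4.0833 [ 490.7787943  -328.6607669   326.28681463] [-3.14043558e+00 -1.41289331e-03  1.84891729e+00] [-0.3451694  -0.73365713 -2.48846132]
[[278.4373658  266.20743701]
 [288.93948251 229.33835035]
 [301.91493373 183.62322338]]
```

View pics/side2z.png

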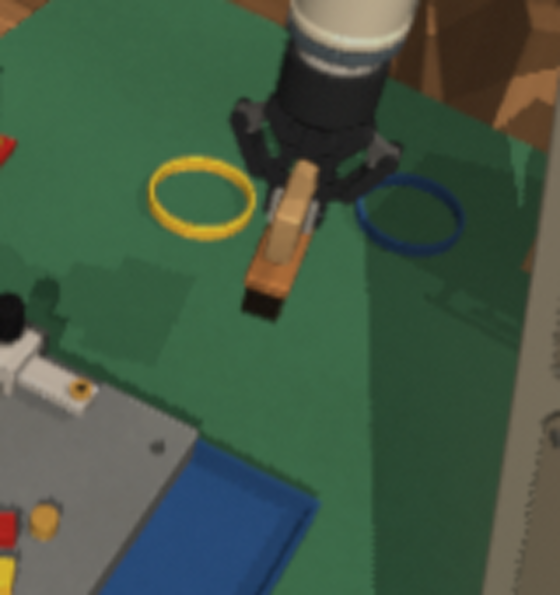

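Emit:
{"method": "apply_moves", "body": {"motion": "-1 0.015 0.008 -0.02 0;-1 0.045 0.024 -0.025 0.01;-1 0.075 0.04 -0.025 0.02;-1 0.105 0.056 -0.025 0.03;-1 0.135 0.072 -0.025 0.04;-1 0.165 0.088 -0.025 0.0503;-1 0.195 0.104 -0.025 0.0503;-1 0.225 0.12 -0.025 0.0503;-1 0.255 0.136 -0.025 0.0503;-1 0.28 0.148 -0.025 0.0503;-1 0.295 0.156 -0.025 0.0503;-1 0.303 0.1602 -0.025 0.0503;-1 0.303 0.1602 -0.02 0.0503;-1 0.303 0.1602 -0.01 0.0503;-1 0.303 0.1602 0 0.0503;-1 0.303 0.1602 0 0.0503"}}

```text
clock: 5.42
eef_pos: [560.9, 5.1, 324.6]
tcp_rot: [-3.137, -0.0, 1.69]
contact_force: [-0.1, -0.3, -2.3]
opening: 0.247
```

```bash
python3 - <<'E'
from h import *
f=snap('side','side3.png'); a=f['img']
s=r.sense();print(s['clock'],s['eef_pos'],s['tcp_rot'],s['contact_force'])
cv2.imwrite('pics/side3z.png',cv2.resize(a[165:335,260:440,::-1],None,fx=3.5,fy=3.5,interpolation=cv2.INTER_CUBIC))
f=snap('top','top3.png'); a=f['img']
cv2.imwrite('pics/top3z.png',cv2.resize(a[175:310,240:440,::-1],None,fx=4,fy=4,interpolation=cv2.INTER_CUBIC))
E
```

```text
5.4667 [561.30066486   5.16204843 325.64399761] [-3.13787884e+00 -2.16597019e-04  1.68948316e+00] [-0.15551275 -1.15166669 -2.42289897]
```

View pics/side3z.png

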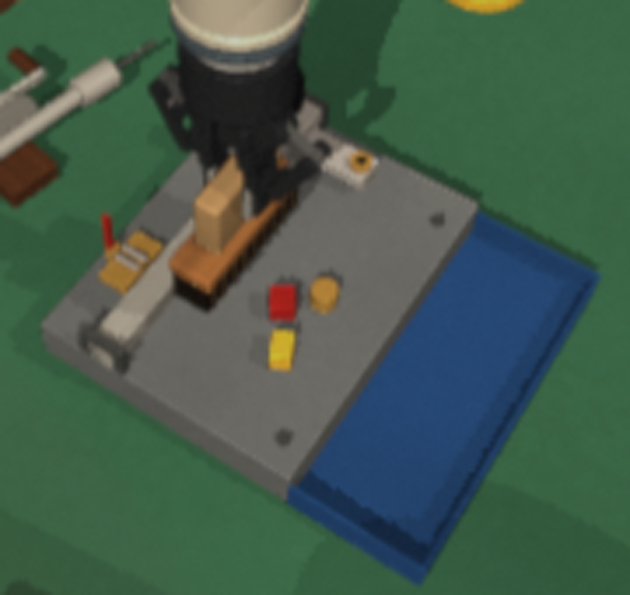

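View pics/top3z.png

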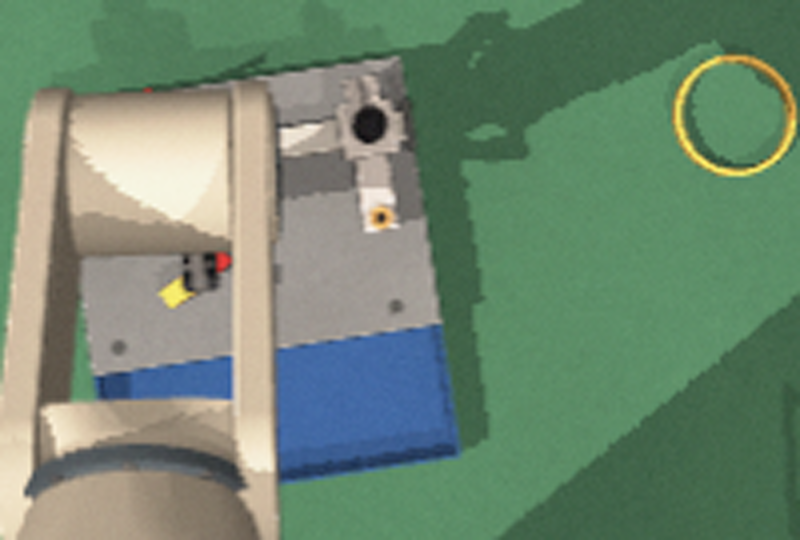

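Emit:
{"method": "apply_moves", "body": {"motion": "-1 0 0 0.015 0;-1 0 0 0.03 0;-1 0 0 0.045 0;-1 0 0 0.055 0;-1 0 0 0.057 0;-1 0 0 0.057 0;-1 0 0 0.057 0"}}

```text
clock: 6.1
eef_pos: [562.5, 6.1, 271.3]
tcp_rot: [3.141, 0.0, 1.691]
contact_force: [-0.0, -0.3, -1.9]
opening: 0.255
```

```bash
python3 - <<'E'
from h import *
f=snap('side','side4.png'); a=f['img']
s=r.sense();print(s['clock'],s['eef_pos'],s['tcp_rot'],s['contact_force'])
cv2.imwrite('pics/side4z.png',cv2.resize(a[165:335,260:440,::-1],None,fx=3.5,fy=3.5,interpolation=cv2.INTER_CUBIC))
E
```

```text
6.15 [562.63288368   6.18159608 271.52643844] [3.14030975e+00 1.28180636e-04 1.69068155e+00] [ 0.44201105 -0.74793616 -1.83744413]
```

View pics/side4z.png

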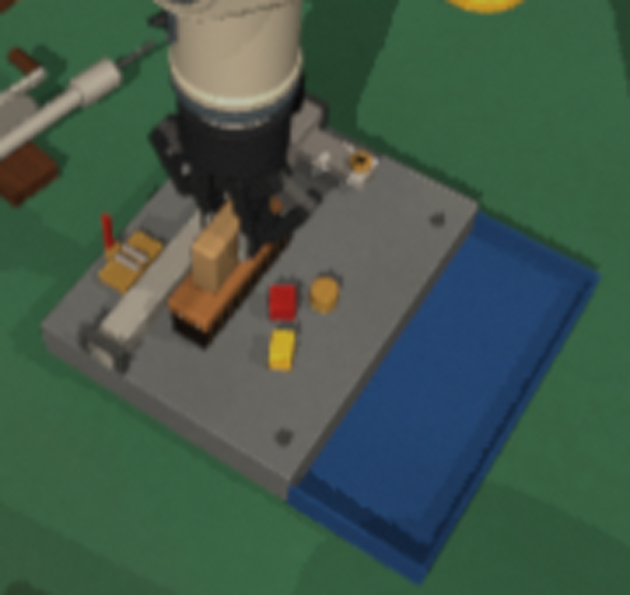

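Emit:
{"method": "apply_moves", "body": {"motion": "-1 0 -0.002 0.0015 0;-1 0 -0.007 0.0015 0;-1 0 -0.014 0.0015 0;-1 0 -0.021 0.0015 0;-1 0 -0.028 0.0015 0;-1 0 -0.035 0.0015 0;-1 0 -0.042 0.0015 0;-1 0 -0.049 0.0015 0;-1 0 -0.056 0.0015 0;-1 0 -0.063 0.0015 0;-1 0 -0.07 0.0015 0;-1 0 -0.077 0.0015 0;-1 0 -0.084 0.0015 0;-1 0 -0.09 0.0015 0"}}

```text
clock: 7.32
eef_pos: [472.1, -4.6, 269.2]
tcp_rot: [-3.141, -0.0, 1.691]
contact_force: [0.7, -0.3, -2.3]
opening: 0.248
```

```bash
python3 - <<'E'
from h import *
f=snap('side','side5.png'); a=f['img']
s=r.sense();print(s['clock'],s['eef_pos'],s['tcp_rot'],s['contact_force'])
cv2.imwrite('pics/side5z.png',cv2.resize(a[165:335,260:440,::-1],None,fx=3.5,fy=3.5,interpolation=cv2.INTER_CUBIC))
E
```

```text
7.3667 [470.98316262  -4.63912621 268.94475882] [-3.13980745e+00 -1.88684003e-04  1.69084669e+00] [-1.22431849  0.58471029 -1.81321474]
```

View pics/side5z.png

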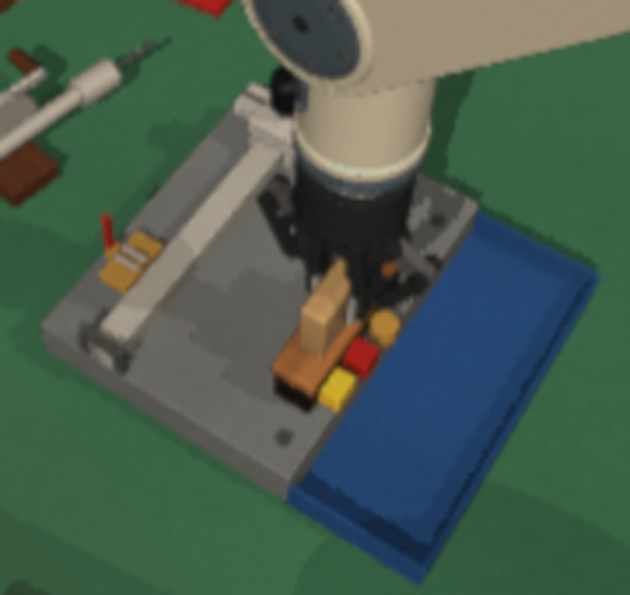

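All three scraps, at about (385,325), (362,357) and (338,388), are ahead of the brush at the bed edge. I'll keep sweeping.

Emit:
{"method": "apply_moves", "body": {"motion": "-1 0 -0.004 0 0;-1 0 -0.01 0 0;-1 0 -0.017 0 0;-1 0 -0.024 0 0;-1 0 -0.031 0 0;-1 0 -0.038 0 0;-1 0 -0.042 0 0;-1 0 -0.042 0 0;-1 0 -0.042 0 0;-1 0 -0.042 0 0"}}

```text
clock: 8.2
eef_pos: [431.5, -9.5, 269.3]
tcp_rot: [3.141, 0.0, 1.691]
contact_force: [-0.0, 0.7, -2.2]
opening: 0.254
```

```bash
python3 - <<'E'
from h import *
f=snap('side','side6.png'); a=f['img']
s=r.sense();print(s['clock'],s['eef_pos'],s['tcp_rot'],s['contact_force'])
cv2.imwrite('pics/side6z.png',cv2.resize(a[165:335,260:440,::-1],None,fx=3.5,fy=3.5,interpolation=cv2.INTER_CUBIC))
E
```

```text
8.25 [431.55826618  -9.49171562 269.30921104] [3.14098814e+00 6.29499536e-05 1.69086059e+00] [ 0.16525816 -0.03435854 -1.4790605 ]
```

View pics/side6z.png

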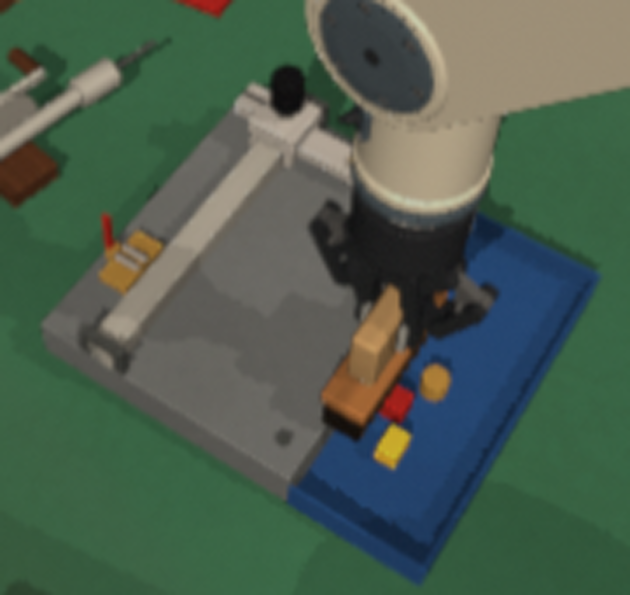

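Emit:
{"method": "apply_moves", "body": {"motion": "-1 0 0 -0.015 0;-1 0 0 -0.04 0;-1 0 0 -0.065 0;-1 0 0 -0.075 0;-1 0 0 -0.075 0"}}

```text
clock: 8.67
eef_pos: [432.3, -9.5, 346.2]
tcp_rot: [3.137, 0.001, 1.691]
contact_force: [0.2, 0.4, -1.7]
opening: 0.248
```

```bash
python3 - <<'E'
from h import *
f=snap('side','side7.png'); a=f['img']
s=r.sense();print(s['clock'],s['eef_pos'],s['tcp_rot'],s['contact_force'])
for q in 'abc': print([(np.round(d['point'],1),round(d['conf'],2)) for d in spotter.place_of(f'scrap_{q}_mid','side')][:2])
cv2.imwrite('pics/side7z.png',cv2.resize(a[165:335,260:440,::-1],None,fx=3.5,fy=3.5,interpolation=cv2.INTER_CUBIC))
E
```

```text
8.7167 [431.6118903   -9.51721041 344.71174721] [3.13899545e+00 3.78209995e-04 1.69084330e+00] [-0.05300877 -0.03378443 -1.92879065]
[(array([406.5, -37.5,  10.4]), 0.59)]
[(array([635.5,  43.8,  78.6]), 0.74), (array([410.3,  -7.1,  14.7]), 0.46)]
[(array([394.5,  21.5,  15.5]), 0.64)]
```

View pics/side7z.png

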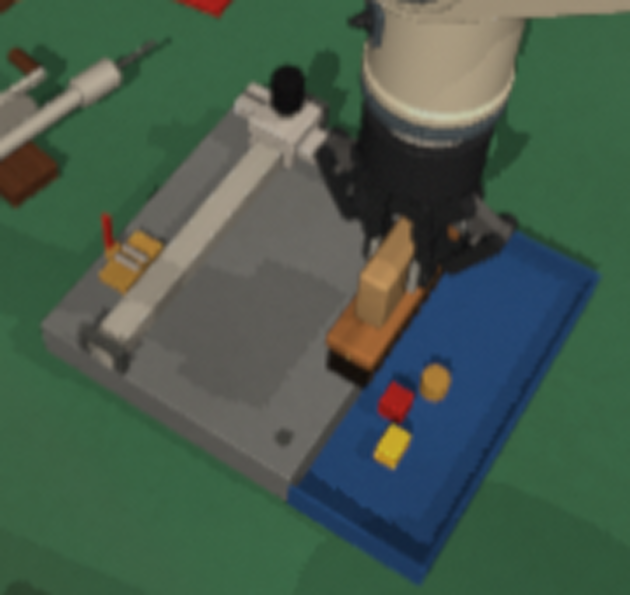

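Emit:
{"method": "apply_moves", "body": {"motion": "-1 -0.015 0.001 0 -0.005;-1 -0.045 0.003 0 -0.01;-1 -0.08 0.005 0 -0.015;-1 -0.115 0.008 0 -0.02;-1 -0.15 0.01 0 -0.03;-1 -0.185 0.012 0 -0.04;-1 -0.22 0.014 0 -0.0503;-1 -0.255 0.017 0 -0.0503;-1 -0.285 0.019 0 -0.0503;-1 -0.31 0.0205 0.01 -0.0503;-1 -0.3244 0.0213 0.03 -0.0503;-1 -0.3244 0.0213 0.055 -0.0503;-1 -0.3244 0.0213 0.08 -0.0503;-1 -0.3244 0.0213 0.1 -0.0503;-1 -0.3244 0.0213 0.11 -0.0503;-1 -0.3244 0.0213 0.114 -0.0503;-1 -0.3244 0.0213 0.114 -0.0503;-1 -0.3244 0.0213 0.114 -0.0503"}}

```text
clock: 10.37
eef_pos: [491.1, -328.9, 229.7]
tcp_rot: [-3.141, -0.001, 1.849]
contact_force: [0.8, -0.6, -2.4]
opening: 0.254
```

Emit:
{"method": "apply_moves", "body": {"motion": "-1 0 0 0.001 0;-1 0 0 0.002 0;-1 0 0 0.0025 0;-1 0 0 0.0025 0;-1 0 0 0.0025 0"}}

```text
clock: 10.78
eef_pos: [491.3, -329.1, 228.6]
tcp_rot: [3.141, 0.0, 1.849]
contact_force: [-2.4, 1.0, 9.3]
opening: 0.251
```

Emit:
{"method": "apply_moves", "body": {"motion": "-0.2 0 0 -0.0005 0;0 0 0 -0.0005 0;0.4 0 0 -0.0005 0;1 0 0 -0.0005 0;1 0 0 -0.0005 0;1 0 0 -0.0005 0;1 0 0 -0.0005 0;1 0 0 -0.0005 0;1 0 0 -0.01 0;1 0 0 -0.04 0;1 0 0 -0.08 0;1 0 0 -0.12 0;1 0 0 -0.12 0"}}

```text
clock: 11.87
eef_pos: [493.1, -330.4, 356.1]
tcp_rot: [3.134, 0.009, 1.849]
contact_force: [2.3, 0.2, 0.8]
opening: 0.998
```

```bash
python3 - <<'E'
from h import *
f=snap('side','side8.png'); a=f['img']
s=r.sense();print(s['clock'],s['eef_pos'],s['tcp_rot'],s['contact_force'],s['opening'])
cv2.imwrite('pics/side8z.png',cv2.resize(a[120:320,280:480,::-1],None,fx=3,fy=3,interpolation=cv2.INTER_CUBIC))
for c in ['side','top']:
  if c=='top': snap('top','top8.png')
  for q in ['jig','knob','slide_line','notch','brush']: print(c,q,[(np.round(d['point'],1),round(d['conf'],2)) for d in spotter.place_of(q,c)][:2])
E
```

```text
11.9167 [ 492.41731891 -329.89119591  352.98538211] [3.13591432 0.0067484  1.84883133] [0.08885626 0.26764123 0.1253419 ] 0.9993431823410391
side jig [(array([527. , -34.7,  -0.6]), 0.74), (array([ 493.9, -323.4,   71.4]), 0.31)]
side knob [(array([ 623. , -124.5,  107.3]), 0.68)]
side slide_line [(array([ 653.8, -130.3,   83.4]), 0.91)]
side notch [(array([636.2,  43. ,  83.9]), 0.68)]
side brush [(array([ 487. , -327.4,   -1.9]), 0.68)]
top jig [(array([521.5, -31. ,   3.3]), 0.69)]
top knob [(array([ 620.6, -123.4,  109.3]), 0.93), (array([ 654. , -126.4,   80.6]), 0.58)]
top slide_line [(array([ 654.5, -127. ,   82.4]), 0.79), (array([ 492.4, -329.9,   71.6]), 0.73)]
top notch [(array([634.3,  45.3,  78.1]), 0.49)]
top brush [(array([ 492.1, -322.2,    3.4]), 0.79)]
```

View pics/side8z.png

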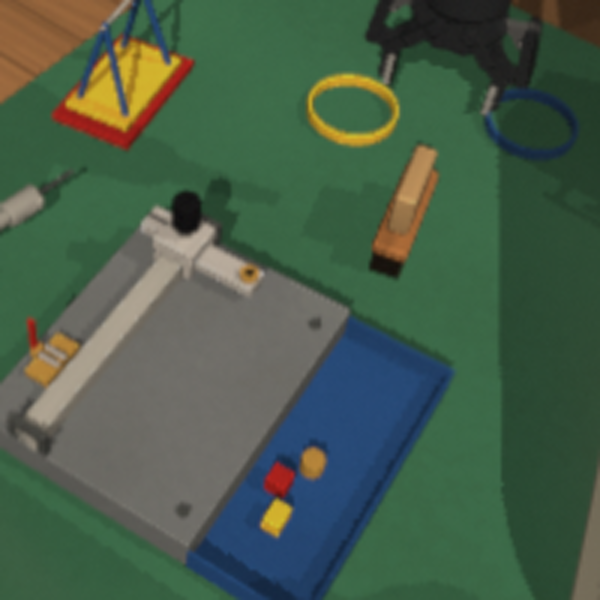

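```bash
python3 - <<'E'
from h import *
import pickle
from scipy.optimize import least_squares
out={}
obs=[]
for c,fn,(x0,x1,y0,y1) in [('top','top8.png',(315,350,190,220)),('side','side8.png',(325,360,175,205))]:
    f=pickle.load(open(c+'0.pkl','rb')); im=cv2.imread('pics/'+fn)[y0:y1,x0:x1].max(2)
    m=(im<55).astype(np.uint8); n,l,st,ce=cv2.connectedComponentsWithStats(m); k=1+np.argmax(st[1:,4]); print(c,st[k],ce[k]+[x0,y0])
    obs.append((f,ce[k]+[x0,y0]))
for f,uv in obs: print([np.round(ray(f,*uv,z),1) for z in (109,120)])
E
```

```text
top [14 12  7  9 49] [332.02040816 205.71428571]
side [ 12   9  12  14 116] [341.85344828 190.21551724]
[array([ 622.6, -130.1,  109. ]), array([ 621.5, -129.6,  120. ])]
[array([ 622.6, -128.7,  109. ]), array([ 616.9, -121.1,  120. ])]
```

Emit:
{"method": "apply_moves", "body": {"motion": "1 0.03 0.034 0 0.03;1 0.06 0.069 0 0.07;1 0.09 0.104 0 0.11;1 0.12 0.138 0 0.15;1 0.145 0.167 0 0.19;1 0.1564 0.1805 0 0.23;1 0.1564 0.1805 0 0.27;1 0.1564 0.1805 0 0.31;1 0.1564 0.1805 0 0.35;1 0.1564 0.1805 0 0.39;1 0.1564 0.1805 0 0.43;1 0.1564 0.1805 0 0.47;1 0.1564 0.1805 0 0.51;1 0.1564 0.1805 0 0.55;1 0.1564 0.1805 0 0.5504;1 0.1564 0.1805 0 0.5504;1 0.1564 0.1805 0 0.5504"}}

```text
clock: 13.88
eef_pos: [621.8, -129.1, 347.5]
tcp_rot: [-3.142, 0.0, 0.121]
contact_force: [-0.0, 0.8, -0.9]
opening: 1.003
```

```bash
python3 - <<'E'
from h import *
f=snap('side','side9.png'); a=f['img']
s=r.sense();print(s['clock'],s['qpos'],s['eef_pos'],s['tcp_rot'],s['contact_force'],s['opening'])
cv2.imwrite('pics/side9z.png',cv2.resize(a[120:320,260:460,::-1],None,fx=3,fy=3,interpolation=cv2.INTER_CUBIC))
E
```

```text
13.9333 [-2.07106057e-01  4.24643929e-01  1.66229821e+00 -4.54662598e-05
  1.05490740e+00  1.24213778e+00] [ 621.78266869 -129.12236915  347.51268017] [-3.14154717e+00  2.55897751e-04  1.21574931e-01] [-0.32547981  0.35289676 -0.19950625] 1.003086610504309
```

View pics/side9z.png

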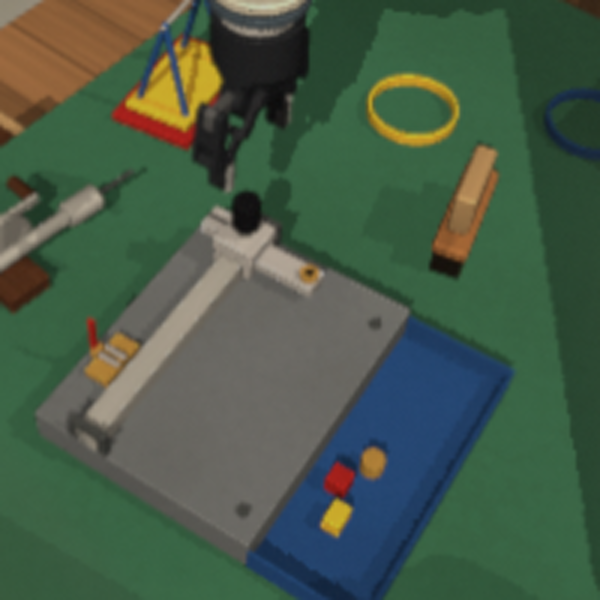

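Emit:
{"method": "apply_moves", "body": {"motion": "1 0 0 0.03 0;1 0 0 0.06 0;1 0 0 0.078 0;1 0 0 0.0815 0;1 0 0 0.0815 0;0 0 0 0.0815 0;-1 0 0 0.0815 0;-1 0 0 0.0815 0;-1 0 0 0.0815 0;-1 0 0 0.0815 0;-1 0 0 0.0815 0;-1 0 0 0.0815 0;-1 0 0 0.0815 0", "squeeze": 40}}

```text
clock: 15.02
eef_pos: [622.1, -129.1, 267.3]
tcp_rot: [3.141, -0.001, 0.12]
contact_force: [-1.3, -0.2, 5.4]
opening: 0.31
```

```bash
python3 - <<'E'
from h import *
f=snap('side','side10.png'); a=f['img']
s=r.sense();print(s['clock'],s['eef_pos'],s['tcp_rot'],s['contact_force'],s['opening'])
cv2.imwrite('pics/side10z.png',cv2.resize(a[120:320,260:460,::-1],None,fx=3,fy=3,interpolation=cv2.INTER_CUBIC))
E
```

```text
15.0667 [ 622.08822965 -129.16964082  267.2919839 ] [ 3.14116507e+00 -1.31882583e-03  1.19757079e-01] [-0.50630352  0.41293982  5.80792339] 0.32041955556260415
```

View pics/side10z.png

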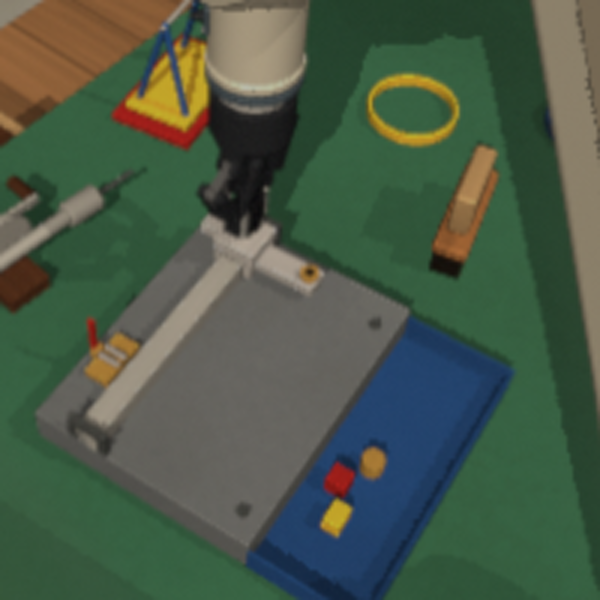

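Emit:
{"method": "apply_moves", "body": {"motion": "-1 0 -0.004 0 0;-1 0 -0.012 0 0;-1 0 -0.024 0 0;-1 0 -0.036 0 0;-1 0 -0.048 0 0;-1 0 -0.06 0 0;-1 0 -0.072 0 0;-1 0 -0.084 0 0;-1 0 -0.094 0 0;-1 0 -0.1 0 0;-1 0 -0.1 0 0;-1 0 -0.1 0 0"}}

```text
clock: 16.07
eef_pos: [610.0, -29.1, 267.3]
tcp_rot: [-3.141, -0.001, 0.12]
contact_force: [-0.4, 1.2, 6.5]
opening: 0.316
```

```bash
python3 - <<'E'
from h import *
f=snap('side','side11.png'); a=f['img']
s=r.sense();print(s['clock'],s['eef_pos'],s['tcp_rot'],s['contact_force'],s['opening'])
cv2.imwrite('pics/side11z.png',cv2.resize(a[170:310,260:400,::-1],None,fx=4.2,fy=4.2,interpolation=cv2.INTER_CUBIC))
f=snap('top','top11.png'); a=f['img']
cv2.imwrite('pics/top11z.png',cv2.resize(a[175:275,240:370,::-1],None,fx=6,fy=6,interpolation=cv2.INTER_CUBIC))
for c in ['side','top']:
  for q in ['knob','slide_line','notch']: print(c,q,[(np.round(d['point'],1),round(d['conf'],2)) for d in spotter.place_of(q,c)][:2])
E
```

```text
16.1167 [610.06765827 -29.28213863 267.25322813] [-3.14147874e+00 -1.28752691e-03  1.20155139e-01] [-1.59705116  1.11481578  6.77272027] 0.3146365606471053
side knob [(array([614.1, -28.5, 108.3]), 0.66)]
side slide_line [(array([642.4, -30.4,  83.2]), 0.82), (array([610.9, -25.5, 109.4]), 0.37)]
side notch [(array([634.9,  42.6,  80.9]), 0.5)]
top knob [(array([610.9, -25.9, 108.4]), 0.55)]
top slide_line []
top notch []
```

View pics/side11z.png

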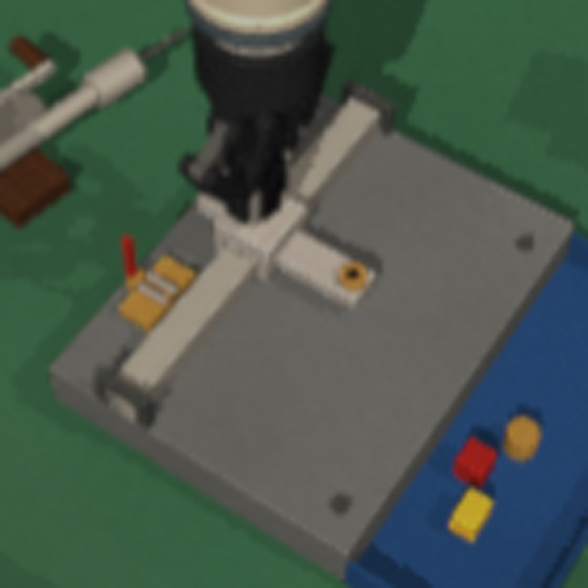

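View pics/top11z.png

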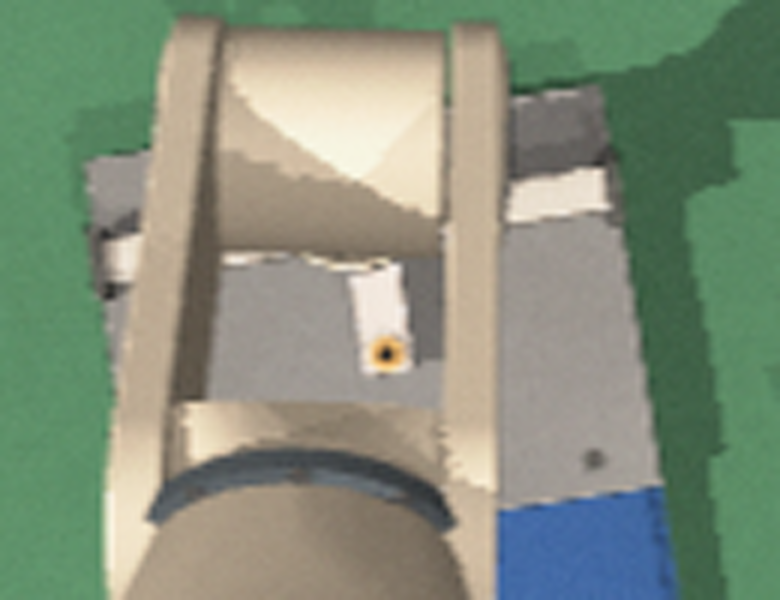

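Emit:
{"method": "apply_moves", "body": {"motion": "-1 0 -0.004 0 0;-1 0 -0.012 0 0;-1 0 -0.022 0 0;-1 0 -0.032 0 0;-1 0 -0.042 0 0;-1 0 -0.048 0 0;-1 0 -0.052 0 0;-1 0 -0.052 0 0;-1 0 -0.052 0 0"}}

```text
clock: 17.22
eef_pos: [603.9, 22.4, 267.2]
tcp_rot: [-3.141, -0.001, 0.12]
contact_force: [-1.9, 1.7, 7.4]
opening: 0.316
```

```bash
python3 - <<'E'
from h import *
f=snap('side','side12.png'); a=f['img']
s=r.sense();print(s['clock'],s['eef_pos'],s['tcp_rot'],s['contact_force'],s['opening'])
cv2.imwrite('pics/side12z.png',cv2.resize(a[200:280,260:360,::-1],None,fx=7,fy=7,interpolation=cv2.INTER_CUBIC))
for q in ['slide_line','notch']: print(q,[(np.round(d['point'],1),round(d['conf'],2)) for d in spotter.place_of(q,'side')][:2])
E
```

```text
17.2667 [603.87376915  22.30041173 267.24812125] [-3.14135116e+00 -1.35817343e-03  1.20056764e-01] [-1.4726116   1.23110189  7.12680556] 0.31453883797357374
slide_line [(array([635.8,  23.2,  82. ]), 0.56)]
notch [(array([635.4,  42.8,  80.2]), 0.7)]
```

View pics/side12z.png

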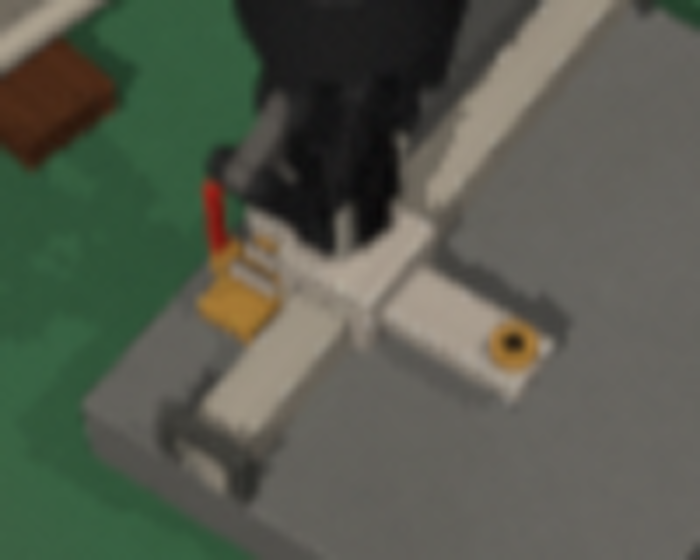

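Emit:
{"method": "apply_moves", "body": {"motion": "-1 0 -0.001 0 0;-1 0 -0.002 0 0;-1 0 -0.003 0 0;-1 0 -0.004 0 0;-1 0 -0.004 0 0;-1 0 -0.004 0 0"}}

```text
clock: 17.87
eef_pos: [603.4, 25.9, 267.3]
tcp_rot: [3.141, -0.001, 0.12]
contact_force: [-1.3, -0.6, 6.6]
opening: 0.313
```

Emit:
{"method": "apply_moves", "body": {"motion": "-1 0 -0.001 0 0;-1 0 -0.002 0 0;-1 0 -0.002 0 0;-1 0 -0.002 0 0"}}

```text
clock: 18.2
eef_pos: [603.2, 27.8, 267.3]
tcp_rot: [3.141, -0.001, 0.12]
contact_force: [-1.2, -1.1, 7.1]
opening: 0.313
```

Emit:
{"method": "apply_moves", "body": {"motion": "-1 0 -0.001 0 0;-1 0 -0.002 0 0;-1 0 -0.002 0 0;-1 0 -0.002 0 0"}}

```text
clock: 18.53
eef_pos: [603.0, 29.8, 267.3]
tcp_rot: [3.141, -0.001, 0.12]
contact_force: [-0.4, -0.3, 6.2]
opening: 0.318
```

Emit:
{"method": "apply_moves", "body": {"motion": "-1 0 -0.001 0 0;-1 0 -0.001 0 0;-1 0 -0.001 0 0"}}

```text
clock: 18.78
eef_pos: [602.8, 30.7, 267.2]
tcp_rot: [3.141, -0.001, 0.12]
contact_force: [-0.7, -1.4, 6.3]
opening: 0.318
```

Emit:
{"method": "apply_moves", "body": {"motion": "-1 0 -0.001 0 0;-1 0 -0.001 0 0;-1 0 -0.001 0 0"}}

```text
clock: 19.03
eef_pos: [602.8, 31.3, 267.3]
tcp_rot: [3.14, -0.001, 0.12]
contact_force: [-0.7, -5.1, 6.6]
opening: 0.315
```

Emit:
{"method": "apply_moves", "body": {"motion": "-1 0 -0.001 0 0;-1 0 -0.001 0 0;-1 0 -0.001 0 0"}}

```text
clock: 19.28
eef_pos: [602.6, 32.4, 267.2]
tcp_rot: [3.141, -0.001, 0.12]
contact_force: [-1.6, -2.7, 7.2]
opening: 0.316
```

Emit:
{"method": "apply_moves", "body": {"motion": "-1 0 -0.001 0 0;-1 0 -0.001 0 0;-1 0 -0.001 0 0"}}

```text
clock: 19.53
eef_pos: [602.6, 33.0, 267.3]
tcp_rot: [3.14, -0.001, 0.12]
contact_force: [-1.3, -6.3, 6.9]
opening: 0.317
```

Emit:
{"method": "apply_moves", "body": {"motion": "-1 0 -0.001 0 0;-1 0 -0.001 0 0;-1 0 -0.001 0 0"}}

```text
clock: 19.78
eef_pos: [602.4, 34.8, 267.3]
tcp_rot: [-3.141, -0.001, 0.12]
contact_force: [-2.0, 0.8, 6.2]
opening: 0.316
```

Emit:
{"method": "apply_moves", "body": {"motion": "-1 0 -0.001 0 0;-1 0 -0.001 0 0;-1 0 -0.001 0 0"}}

```text
clock: 20.03
eef_pos: [602.3, 35.5, 267.2]
tcp_rot: [3.141, -0.001, 0.12]
contact_force: [-1.2, -3.4, 7.6]
opening: 0.318
```

Emit:
{"method": "apply_moves", "body": {"motion": "-1 0 -0.001 0 0;-1 0 -0.001 0 0;-1 0 -0.001 0 0"}}

```text
clock: 20.28
eef_pos: [602.1, 37.0, 267.3]
tcp_rot: [-3.141, -0.001, 0.12]
contact_force: [-0.6, 1.6, 7.0]
opening: 0.313
```

Emit:
{"method": "apply_moves", "body": {"motion": "-1 0 -0.001 0 0;-1 0 -0.001 0 0;-1 0 -0.001 0 0;-1 0 -0.001 0 0;-1 0 -0.001 0 0;-1 0 -0.001 0 0"}}

```text
clock: 20.78
eef_pos: [601.9, 38.1, 267.3]
tcp_rot: [-3.141, -0.001, 0.12]
contact_force: [-1.5, 3.1, 7.7]
opening: 0.317
```

```bash
python3 - <<'E'
from h import *
F=[]
for i in range(4):
    f=grab_frame('side'); s=r.sense(); F.append(np.r_[s['contact_force'],s['eef_pos']])
print(np.round(F,1)); a=f['img']
cv2.imwrite('pics/side13z.png',cv2.resize(a[200:280,260:360,::-1],None,fx=7,fy=7,interpolation=cv2.INTER_CUBIC))
for q in ['slide_line','notch']: print(q,[(np.round(d['point'],1),round(d['conf'],2)) for d in spotter.place_of(q,'side')][:2])
E
```

```text
[[ -1.7   2.9   7.7 602.   38.2 267.3]
 [ -2.    2.2   6.2 602.   38.2 267.3]
 [ -1.6   2.9   6.2 601.9  38.2 267.3]
 [ -0.9   2.6   7.6 601.9  38.2 267.3]]
slide_line [(array([634.4,  38.4,  82.8]), 0.64), (array([666.1, 437.2,   5.5]), 0.5)]
notch [(array([638.2,  44. ,  79.6]), 0.43), (array([ 631.2, -448.5,   -0.7]), 0.33)]
```

View pics/side13z.png

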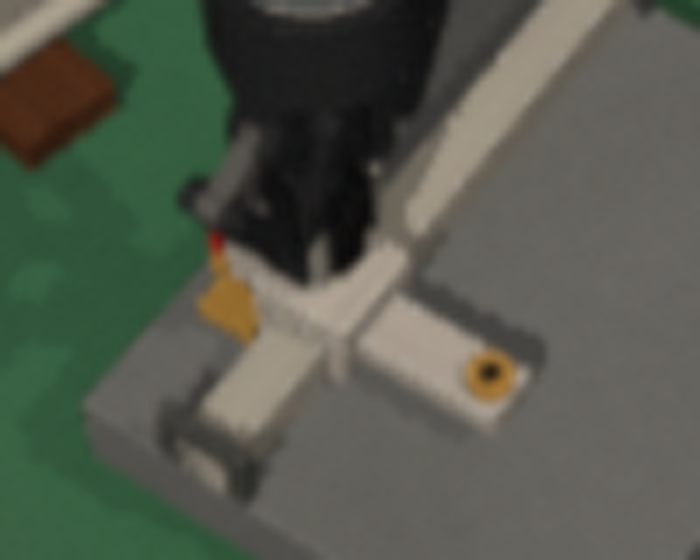

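The force has turned to a steady +2.8 N forward pull, so the ball is over the hump. I'll go on in 1 mm steps.

Emit:
{"method": "apply_moves", "body": {"motion": "-1 0 -0.001 0 0;-1 0 -0.001 0 0;-1 0 -0.001 0 0;-1 0 -0.001 0 0;-1 0 -0.001 0 0;-1 0 -0.001 0 0"}}

```text
clock: 21.58
eef_pos: [601.8, 39.2, 267.3]
tcp_rot: [-3.141, -0.001, 0.12]
contact_force: [-1.3, 2.7, 6.9]
opening: 0.317
```

Emit:
{"method": "apply_moves", "body": {"motion": "-1 0 -0.001 0 0;-1 0 -0.001 0 0;-1 0 -0.001 0 0;-1 0 -0.001 0 0;-1 0 -0.001 0 0;-1 0 -0.001 0 0"}}

```text
clock: 22.08
eef_pos: [601.7, 40.0, 267.3]
tcp_rot: [-3.141, -0.001, 0.12]
contact_force: [-1.2, 0.8, 6.7]
opening: 0.318
```

Emit:
{"method": "apply_moves", "body": {"motion": "-1 0 -0.001 0 0;-1 0 -0.001 0 0;-1 0 -0.001 0 0;-1 0 -0.001 0 0;-1 0 -0.001 0 0;-1 0 -0.001 0 0"}}

```text
clock: 22.58
eef_pos: [601.6, 40.6, 267.3]
tcp_rot: [3.141, -0.001, 0.12]
contact_force: [-1.3, -1.1, 6.5]
opening: 0.317
```

```bash
python3 - <<'E'
from h import *
F=[]
for i in range(4):
    f=grab_frame('side'); s=r.sense(); F.append(np.r_[s['contact_force'],s['eef_pos']])
print(np.round(F,1)); a=f['img']
cv2.imwrite('pics/side14z.png',cv2.resize(a[200:280,260:360,::-1],None,fx=7,fy=7,interpolation=cv2.INTER_CUBIC))
for q in ['slide_line','notch']: print(q,[(np.round(d['point'],1),round(d['conf'],2)) for d in spotter.place_of(q,'side')][:2])
E
```

```text
[[ -1.8  -1.4   7.5 601.7  40.6 267.3]
 [ -0.9  -1.5   6.8 601.7  40.6 267.3]
 [ -1.   -1.7   7.4 601.7  40.6 267.3]
 [ -1.3  -1.6   5.6 601.7  40.6 267.3]]
slide_line [(array([633.4,  39.1,  85.9]), 0.67)]
notch [(array([638.2,  43.5,  84.4]), 0.61)]
```

View pics/side14z.png

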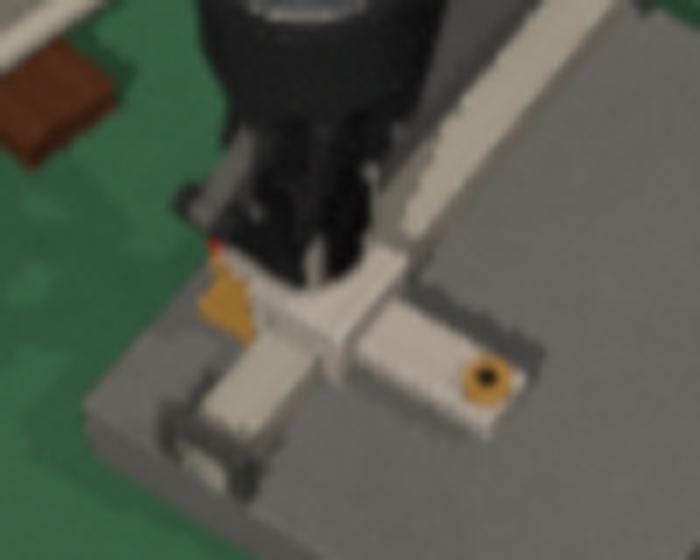

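```bash
python3 - <<'E'
from h import *
f=snap('side','side15.png')
for q in ['scrap_a_mid','scrap_b_mid','scrap_c_mid','brush_grip']: print(q,[(np.round(d['point'],1),round(d['conf'],2)) for d in spotter.place_of(q,'side')][:2])
s=r.sense(); print(s['clock'],np.round(s['contact_force'],1),s['opening'])
E
```

```text
scrap_a_mid [(array([403.7, -38.8,  12.8]), 0.38), (array([603.8,  40.9, 110.6]), 0.25)]
scrap_b_mid [(array([416. ,  -9.9,  14.7]), 0.41)]
scrap_c_mid [(array([ 468.4, -563. ,   -0.8]), 0.69), (array([412.9,  -7.2,  15.5]), 0.66)]
brush_grip [(array([ 491.1, -323.2,   71.8]), 0.72)]
23.1333 [-2.  -1.9  7. ] 0.32080321342741425
```

View pics/side15.png

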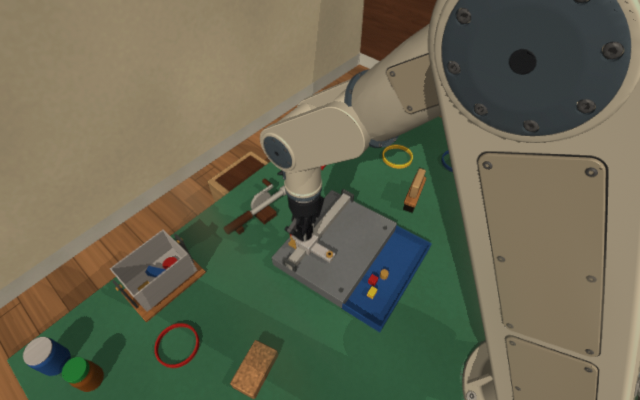

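The scraps lie in the tray (373,292), (373,280) and (384,274). The brush stands at (415,190), the cork, red rim and yellow rim are where they were, and the knob is gripped at the index block (305,240). Handing in.

```bash
python3 -c "
from rig import r
print(r.sign_off())"
```

```text
the job is handed in; nothing more can be done
None
```

I swept the three scraps into the catch tray with the brush, stood the brush back where it started, then gripped the knob and pushed the slide into the notch. The job was handed in at about 23 s, well under the 72 s limit, still gripping; no verdict was reported.

**Scraps and brush:** After the sweep, the spotter put all three scraps in the tray at heights of about 10–16 mm. In the last check it confused scrap C with something else on the table and with scrap B's spot. The picture still shows all three in the tray. The brush grip read 72 mm high and the brush looked upright, free of the jig and fingers.

**Notch:** The force pattern along the rail fits the ball in the notch:

| Tool y (mm) | Force felt |
|---|---|
| about 31 | resistance began |
| about 37 | turned to a forward pull |
| 38 | forward pull of about 2.8 N |
| 40.6 (stopped here) | about −1.5 N, which is just the slide's drag |

- **Readings that disagreed:** Some single force readings in the rising stretch zigzagged.
- **Pointer by camera:** I could not confirm the line meeting the pointer. By vision the notch sits 1–2 mm short of my stopping point, which is within camera error. The spotter's last slide-line reading put the line about 4 mm short of its notch reading. It was partly hidden by the gripper, so I went by the force.
- **Bystanders:** The cork and the red and yellow rims looked unmoved in the last picture. The blue rim and the drill were mostly hidden by the arm there.

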